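# Set the lift-gate port selector to the connected port

## Task

Switch the port selector box to the port that carries the brass adapter; its other three ports wear black dust caps. Lift the lever out of the neutral middle notch, carry it along the slot to the notch in line with that adapter, lower it fully into that notch and let go.

Things in the scene. Friction and masses are not known exactly. Their poses are not given: they have to be found in the camera images.
- selector: Flat grey box fixed to the bench (all in mm): 170 (x) x 270 (y) x 60 high; origin under its centre. On top, along its y at x = -32, a slot between two dark steel combs: rounded teeth 16 wide, tops 76 above the bench, five notches 20 wide centred at y = -72, -36, 0, 36, 72. Each but the middle (neutral, lever starts there) has its port at the same y, x = 38, joined to it by a thin line.
- lever_grip (a point): Centre of the lever's black upright handle: 36 (box x) x 18 (box y, along the slot) x 55 mm high, this point 115.5 above the bench when down, handle from 88 to 143. Under it a 10 thick stem with a cross pin (52 long, 10 thick) that lies in the notches. It cannot turn or tilt, only rise and slide along the slot. Take it from above by the faces 18 apart (or 36).
- lever (a joint): Lift of the lever in m: 0 fully down, 0.035 upper stop. The pin clears the teeth from 0.014 up; lower, it strikes them when pushed along the slot. Weight and a light spring press it down with 4 to 8 N; let go, it drops and the rounded teeth guide it into the nearest notch. Sliding takes about 1 N.
- adapter: Brass coaxial adapter screwed on one of the four ports (which one varies): hexagon 23 wide, then barrel 18, then steel thread 11 wide; 30 mm high. Origin: centre of its underside on the port, 62 above the bench; axes parallel to the box's. Capped ports carry round black caps 16 wide, 14 high. A like adapter stands loose on the bench and has no part in the job.

How it is judged (in metres and radians):
On the way:
1. the lever is lifted clear of the teeth (value of joint lever above 0.014 m), for 0.1 s.
At the end, for the whole second after the job is handed in: The lever is down in its notch (lift under 3 mm) at the port with the brass adapter (within 10 mm of it along the slot) (y of lever_grip in the frame of adapter between -0.01 and 0.01 m and value of joint lever below 0.003 m); the robot touches nothing.
It also fails if it takes over 32 s, if anything falls off the work surface, if the arm or the gripper's body presses on something with over 40 N, if the wrist force passes 120 N, or if a joint passes its speed limit or range.

## Robot

A 6-joint arm with a two-finger parallel gripper is mounted at the origin on the work surface. World frame = base frame: x ahead of the robot, y to its left, z up, the work surface at z = 0. Lengths are in mm, angles in rad, forces in N, time in s.
With the tool pointing down it reaches from about 275 to 725 mm from the base axis. Payload 5.6 kg.
Tool frame: the origin (TCP) lies midway between the tips of the shut fingers; the grasp point (between the pads) lies 19 mm behind it; z points along the fingers, y is the direction in which the jaws open and shut (so a half turn about z gives the same grasp; the last joint's range is limited). The gripper opens to 85 mm and grips with 20 to 120 N. Pads are 22 mm wide; open, the fingers measure 114 mm over their backs; the gripper's body (76 mm by 85 mm) begins 54 mm behind the grasp point. The pads swing forward as they close: fully open they stand 13 mm farther back than shut.
Start: joints at [0.285, 0.255, 0.108, 0, -1.424, -0.285], TCP at [549.994, 0.025, 231.283] pointing down, gripper open.
Joint ranges: [-2.95, 2.95], [-1.21, 1.97], [-1.09, 1.5], [-2.87, 1.71], [-2.94, -0.07], [-3.05, 3.05]. Speed limits (rad/s): [2.57, 2.57, 3.14, 3.14, 3.14, 3.14].

## Interface

Orientations are given as a unit quaternion [x, y, z, w].
In Python, from workcell import arm gives the robot as it stands.
- The arm moves only by the tool send_rows, never from a script. Its argument "moves" is a list that holds one entry, the list of rows, each a list of 7 numbers: the shift along the tool's x, y, z in cm, then the turn, a rotation vector about the tool's x, y, z in degrees, then the finger opening in cm, from 0 to 8.54. A call has 1 to 8 rows; each row is the pose to reach, as a shift and turn from the pose commanded when the call began, along the tool's axes at that moment; what a row does not reach only later rows make up. A row lasts 1/10 s, in which the tool goes at most 50 mm and 8.59 degrees, less where a joint would pass 70% of its speed; a pose out of reach is approached as far as the arm can. A call with a gripper value outside its range is refused whole. The fingers move at their own pace and stop on an object; "grip_force" is the grip in N (left out, the last holds). Time passes only in rows, so rows that repeat a pose let the fingers close. It gives the time, the measured TCP pose, the force and the opening at its end, in the units of the state.
- arm.observe(): the state, without advancing time (a new reading comes with each control period).
- arm.snapshot(name): name is "scene" or "side" or "wrist"; returns the picture (400x640x3 uint8, red, green, blue); there is no depth.
- arm.camera_info(name): a dict with "fovy" (degrees; the focal length in pixels is half the picture's height over the tangent of half this angle, whatever the lens; pixels are square), "cx", "cy" (the principal point, pixels), "T" (4x4, takes a point from camera to world coordinates); the wrist camera has in their place "T_tool_cam" (4x4, takes a point from camera to tool coordinates, whose origin is the TCP and whose axes are the flange's). Camera axes: x right, y down, z forward; pixel columns grow to the right and rows downward; lengths in mm; the calibration is good to about 2 mm. The wrist camera is an equidistant fisheye: a pixel r from the principal point sees the ray r / f radians off the axis. A picture is of the moment at which its call begins: read the wrist's pose just before it. camera_info takes no time and is no camera call.
- arm.hand_in(): hands the job in, once; it reports no verdict.
Trained networks look in the newest picture that a camera, given by its name, has taken for a name from the list of things; names that differ only in an ending like _2 or _b are one class to them, and where a whole thing is asked for, a point or a joint stands for the part that bears it (a point fixed in the world has none). Each returns a list of dicts, best first, with "confidence" (0 to 1); they miss things now and then, are a little off and sometimes report something else, mostly with a low value. They report only what shows in the picture. A call takes as long as a camera call.
- arm.spot_in(camera, name): "xyz" ([x, y, z] in mm, in world coordinates, good to about 4 mm: the middle of the surface that is visible of it).
- arm.tip_of(camera, name): "xyz" ([x, y, z] in mm, in world coordinates, good to about 4 mm: a listed point, or the origin of a listed thing).
The state is a dict: "time_s": time; "joint_positions": joint angles; "qd": joint speeds; "effort": joint torques, N m; "eef_pos": TCP position; "orientation": TCP orientation; "contact_force": force on the tool from outside, world axes, zero at the start; "torque": the same for the moment, N m; "finger_gap": finger opening in mm.
Only numpy, scipy, OpenCV 4.12 (cv2) and the standard library are available. Lean on these libraries where they do the work, as an engineer would, in place of code of your own. Each camera call takes 0.05 s, during which the arm holds its last target. There are 200 camera calls.

## Working session

There is one attempt and no reset: what is moved stays moved. The work goes in short steps, Python scripts to look and compute and a tool call to move; the robot and the scene stay as the last step left them, time stands still between calls to the robot, and variables do not carry over. Pictures are saved under pics/ and viewed, about 8 in all and at most 12, crops included, and the job is handed in when it is done.

Besides the shell and the picture viewer there is one more tool, called after "Call:" by a JSON object that holds its "name" and its "arguments", one argument or row to a line. send_rows: Moves the arm, as the interface text tells. Its arguments: {"type":"object","properties":{"moves":{"type":"array"},"grip_force":{"type":"number"}},"required":["moves"]}

```bash
mkdir -p pics
python3 - <<'E'
from workcell import arm
import cv2,numpy as np
s=arm.observe();print(s['time_s'],s['eef_pos'],s['orientation'],s['finger_gap'])
for c in ['scene','side','wrist']:
    im=arm.snapshot(c);cv2.imwrite(f'pics/{c}0.png',im[:,:,::-1])
    for n in ['selector','lever_grip','adapter']:
        print(c,n,[(np.round(d['xyz'],1).tolist(),round(d['confidence'],2)) for d in arm.tip_of(c,n)])
print(arm.observe()['time_s'])
a=cv2.imread('pics/scene0.png');b=cv2.imread('pics/wrist0.png')
cv2.imwrite('pics/both0.png',cv2.resize(np.vstack([a,b]),None,fx=.75,fy=.75))
E
```

```text
0.0 [5.49508240e+02 4.78491007e-02 2.30365083e+02] [-7.07081875e-01  7.07131024e-01  6.42573630e-04 -7.24521703e-04] 85.27176217202064
scene selector [([551.4, 87.3, -1.9], 0.73)]
scene lever_grip [([520.4, 82.7, 113.6], 0.86)]
scene adapter [([596.4, 65.3, 64.1], 0.64)]
side selector [([552.3, 87.7, -5.4], 0.82)]
side lever_grip [([517.0, 85.1, 115.3], 0.96)]
side adapter [([598.2, 68.1, 59.8], 0.59)]
wrist selector [([552.5, 93.9, -0.3], 0.83)]
wrist lever_grip [([520.0, 84.0, 111.7], 0.78)]
wrist adapter [([597.4, 62.6, 59.3], 0.8)]
0.6
```

View pics/both0.png

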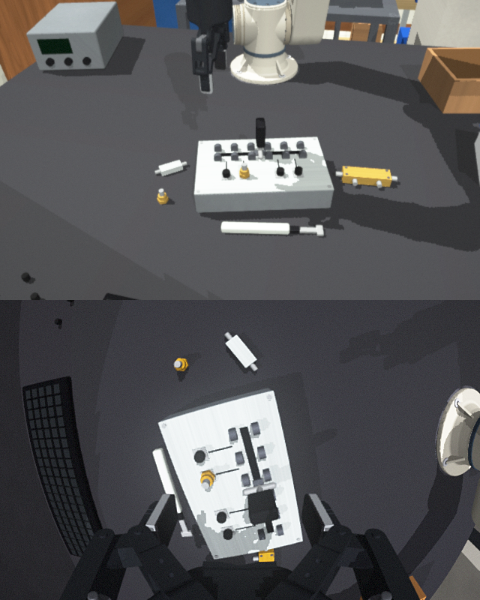

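The scene view (full-resolution pixels are 1.33x the composite's) shows the lever near (347,175) and the brass adapter near (325,228). It is the port next to neutral; the loose adapter is off the box at (216,262). I need the box yaw, so I'll overlay a fitted model on the pictures.

```bash
cat > h.py <<'E'
from workcell import arm
import cv2,numpy as np
from scipy.spatial.transform import Rotation as R
def proj(c,P,s=None):
    i=arm.camera_info(c);f=200/np.tan(np.radians(i['fovy'])/2)
    if c=='wrist':
        T=np.eye(4);T[:3,:3]=R.from_quat(s['orientation']).as_matrix();T[:3,3]=s['eef_pos'];T=T@np.array(i['T_tool_cam'])
    else: T=np.array(i['T'])
    p=(np.c_[P,np.ones(len(P))]@np.linalg.inv(T).T)[:,:3]
    if c=='wrist':
        r=np.linalg.norm(p[:,:2],axis=1);u=p[:,:2]/r[:,None]*np.arctan2(r,p[:,2])[:,None]
    else: u=p[:,:2]/p[:,2:]
    return u*f+[i['cx'],i['cy']]
def box(pose,L):
    x,y,t=pose
    return np.array(L,float)@R.from_euler('z',t).as_matrix().T+[x,y,0]
E
python3 - <<'E'
from h import *
from scipy.optimize import least_squares
s=dict(eef_pos=[549.5,.05,230.4],orientation=[-.70708,.70713,.00064,-.00072])
# network fit
A=np.array([[0,0],[-32,0],[38,-36]]);B=np.array([[552,89],[519,84],[597.4,65.3]])
f=lambda p:(box(p,np.c_[A,0*A[:,:1]])[:,:2]-B).ravel()
p=least_squares(f,[552,88,.2]).x;print('net',p,f(p).round(1))
C=[[-85,-135,60],[85,-135,60],[85,135,60],[-85,135,60]]
for n,z in (('scene',(230,150,230,150)),('wrist',(180,100,260,290))):
    im=cv2.imread(f'pics/{n}0.png')
    k=3 if n=='scene' else 2
    cr=lambda a:cv2.resize(a[z[1]:z[1]+z[3],z[0]:z[0]+z[2]],None,fx=k,fy=k)
    o=cr(im)
    q=(proj(n,box(p,C),s)-z[:2])*k
    cv2.polylines(o,[q.astype(int)],True,(0,0,255),1)
    for X in [[38,-36,92],[38,-72,76],[38,36,76],[38,72,76],[-32,0,143]]:
        cv2.circle(o,((proj(n,box(p,[X]),s)[0]-z[:2])*k).astype(int).tolist(),3,(0,255,0),1)
    cv2.imwrite(f'pics/{n}_ov.png',o)
E
```

```text
net [5.51327405e+02 9.06093366e+01 2.40968066e-01] [-0.7  1.6  1.3 -1.  -0.6 -0.6]
```

View pics/scene_ov.png

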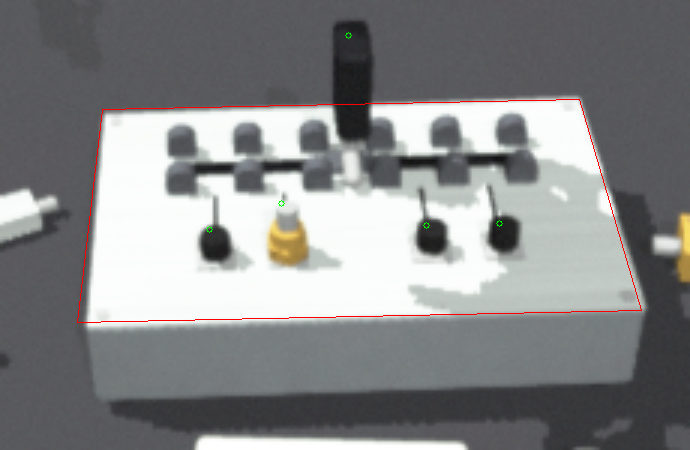

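View pics/wrist_ov.png

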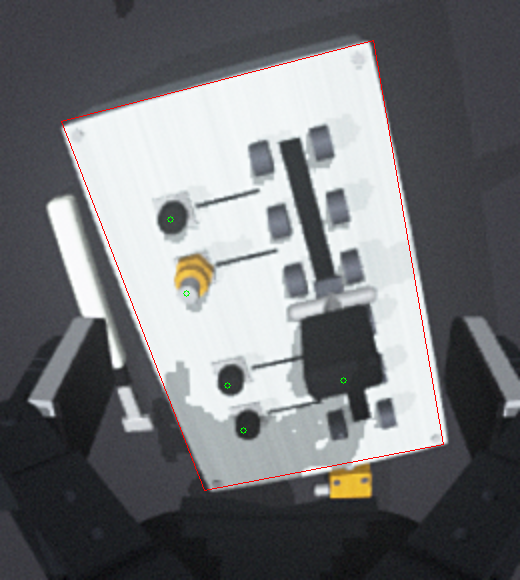

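The wrist overlay fits the box within a couple of px, and the scene overlay within about 2 mm. The box is at about (551, 90.6) with yaw 0.24, the lever at about (520, 83), and the adapter at box y = -36. I'll grip across the 36 mm faces, which needs only a 13.5° turn.

Call:
{"name": "send_rows", "arguments": {
  "moves": [
    [[-3,1,1,0,0,-6,8.5],[-6,2,2,0,0,-13.5,8.5],[-8.3,2.9,3.5,0,0,-13.5,8.5],[-8.3,2.9,3.5,0,0,-13.5,8.5],[-8.3,2.9,3.5,0,0,-13.5,8.5]]
  ]
}}

```text
time_s: 1.1
eef_pos: [520.9, 83.2, 196.3]
orientation: [0.786, -0.619, 0.0, 0.0]
contact_force: [-0.6, 0.7, -0.2]
finger_gap: 85.1
```

Run:
```python
from h import *
s=arm.observe();print(s['time_s'],s['eef_pos'],R.from_quat(s['orientation']).as_matrix().round(3).tolist(),s['contact_force'])
im=arm.snapshot('wrist').copy()
print([(np.round(d['xyz'],1).tolist(),round(d['confidence'],2)) for d in arm.tip_of('wrist','lever_grip')])
p=[551.3,90.6,.24]
im=im[:,:,::-1].copy()
for z in (60,):
    cv2.polylines(im,[proj('wrist',box(p,[[-85,-135,60],[85,-135,60],[85,135,60],[-85,135,60]]),s).astype(int)],True,(0,0,255),1)
cv2.polylines(im,[proj('wrist',box(p,[[-50,-9,143],[-14,-9,143],[-14,9,143],[-50,9,143]]),s).astype(int)],True,(0,255,0),1)
cv2.imwrite('pics/w1.png',im)
```

```text
1.1 [520.90287696  83.19945268 196.34040002] [[0.235, -0.972, -0.0], [-0.972, -0.235, -0.001], [0.001, 0.0, -1.0]] [-0.57397896  0.72878502 -0.23496627]
[([522.9, 83.6, 114.6], 0.82)]
```

View pics/w1.png

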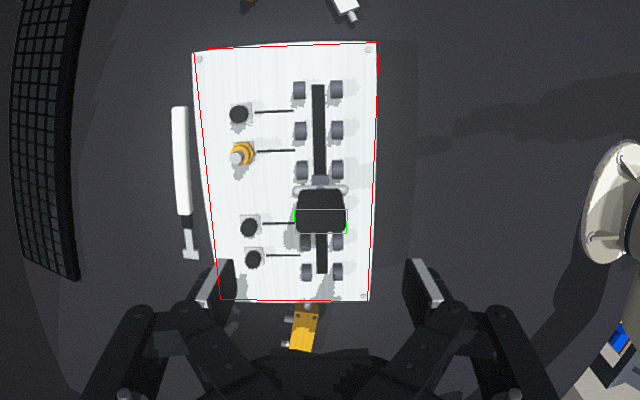

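The predicted handle top (green, rows 209–233, columns 295–347) sits exactly on the black handle, midway between the fingers. The brass adapter at (242,153) is in line with the first notch toward tool +x. Next I descend and close.

Call:
{"name": "send_rows", "arguments": {
  "moves": [
    [[0,0,4,0,0,0,8.5],[0,0,7,0,0,0,8.5],[0,0,9.2,0,0,0,8.5],[0,0,9.2,0,0,0,3],[0,0,9.2,0,0,0,3],[0,0,9.2,0,0,0,3],[0,0,9.2,0,0,0,3],[0,0,9.2,0,0,0,3]]
  ],
  "grip_force": 50
}}

```text
time_s: 2.0
eef_pos: [521.2, 82.7, 106.3]
orientation: [0.785, -0.619, 0.001, -0.0]
contact_force: [-2.9, -1.4, 6.3]
finger_gap: 35.6
```

Call:
{"name": "send_rows", "arguments": {
  "moves": [
    [[0,0,0,0,0,0,3],[0,0,0,0,0,0,3],[0,0,0,0,0,0,3]]
  ]
}}

```text
time_s: 2.3
eef_pos: [521.2, 82.7, 106.3]
orientation: [0.785, -0.619, 0.001, -0.0]
contact_force: [-4.3, -0.6, 5.3]
finger_gap: 35.6
```

Gripped at 35.6 mm. Now lift 24 mm, slowly.

Call:
{"name": "send_rows", "arguments": {
  "moves": [
    [[0,0,-0.6,0,0,0,3],[0,0,-1.2,0,0,0,3],[0,0,-1.8,0,0,0,3],[0,0,-2.4,0,0,0,3],[0,0,-2.4,0,0,0,3],[0,0,-2.4,0,0,0,3]]
  ]
}}

```text
time_s: 2.9
eef_pos: [521.1, 83.2, 128.3]
orientation: [0.785, -0.619, 0.0, -0.0]
contact_force: [0.9, -0.2, -5.5]
finger_gap: 35.7
```

Run:
```python
from h import *
s=arm.observe();print(s['time_s'],s['eef_pos'],s['contact_force'],s['finger_gap'])
for c in ['side','scene']:
    im=arm.snapshot(c);cv2.imwrite(f'pics/{c}2.png',im[:,:,::-1])
    print([(np.round(d['xyz'],1).tolist(),round(d['confidence'],2)) for d in arm.tip_of(c,'lever_grip')])
c=[cv2.resize(cv2.imread(f'pics/scene2.png')[80:300,220:480],None,fx=2,fy=2)]
cv2.imwrite('pics/v2.png',c[0])
```

```text
2.9 [521.13602774  83.16358656 128.28432498] [ 0.88785472 -0.17475948 -5.4737497 ] 35.65310180749153
[([514.6, 84.9, 135.2], 0.94)]
[]
```

View pics/v2.png

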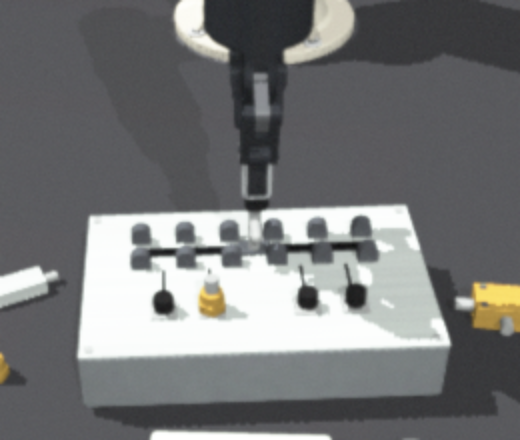

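The scene view shows the lever raised at (255,225), with the pin above the teeth. The network puts the grip at z = 135, a lift of about 20 mm or more. The force is -5.5 N, which is the spring and weight. Now slide 36 mm toward the adapter.

Call:
{"name": "send_rows", "arguments": {
  "moves": [
    [[0.9,0,0,0,0,0,3],[1.8,0,0,0,0,0,3],[2.7,0,0,0,0,0,3],[3.6,0,0,0,0,0,3],[3.6,0,0,0,0,0,3],[3.6,0,0,0,0,0,3]]
  ]
}}

```text
time_s: 3.7
eef_pos: [530.4, 47.4, 128.7]
orientation: [0.785, -0.619, 0.001, -0.001]
contact_force: [4.7, 1.3, -6.2]
finger_gap: 35.6
```

Run:
```python
from h import *
s=arm.observe();print(s['time_s'],s['eef_pos'],s['contact_force'],s['finger_gap'])
im=arm.snapshot('wrist');a=arm.tip_of('wrist','adapter')
s2=arm.snapshot('side');l=arm.tip_of('side','lever_grip')
print(a[:1],l[:1])
b=np.array([-.238,.971])
if a: print('TCP y in adapter frame',(np.array(s['eef_pos'])[:2]-a[0]['xyz'][:2])@b)
cv2.imwrite('pics/w3.png',im[:,:,::-1])
```

```text
3.7 [530.38236197  47.4003136  128.71603919] [ 4.73960335  1.30843869 -6.20759399] 35.646159228469294
[{'xyz': [595.5, 64.1, 60.2], 'confidence': 0.96}] [{'xyz': [528.3, 50.4, 134.9], 'confidence': 0.73}]
TCP y in adapter frame -0.7173976391077134
```

View pics/w3.png

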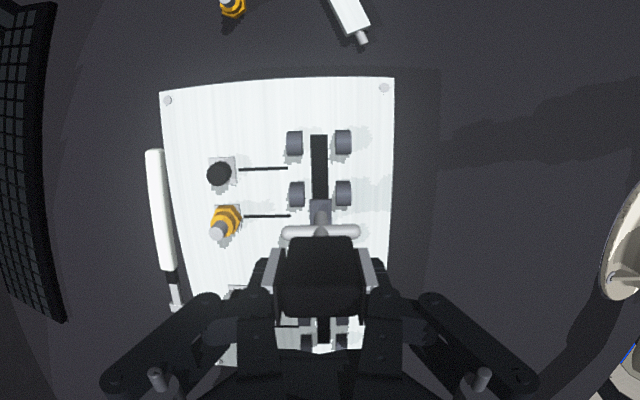

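The pin (row 232) sits between tooth pairs next to the adapter (225,222), and the TCP is within 1 mm of it along the slot. Now lower, then release.

Call:
{"name": "send_rows", "arguments": {
  "moves": [
    [[0,0,0.6,0,0,0,3],[0,0,1.2,0,0,0,3],[0,0,1.8,0,0,0,3],[0,0,2.2,0,0,0,3],[0,0,2.3,0,0,0,3],[0,0,2.3,0,0,0,3]]
  ]
}}

```text
time_s: 4.5
eef_pos: [530.2, 47.9, 106.4]
orientation: [0.785, -0.619, 0.001, -0.001]
contact_force: [3.3, 0.5, 3.6]
finger_gap: 35.4
```

Call:
{"name": "send_rows", "arguments": {
  "moves": [
    [[0,0,0,0,0,0,8.5],[0,0,0,0,0,0,8.5],[0,0,0,0,0,0,8.5],[0,0,0,0,0,0,8.5],[0,0,0,0,0,0,8.5],[0,0,0,0,0,0,8.5]]
  ]
}}

```text
time_s: 5.1
eef_pos: [529.2, 48.0, 105.2]
orientation: [0.785, -0.619, -0.0, 0.0]
contact_force: [-0.1, 0.5, -0.8]
finger_gap: 85.0
```

Call:
{"name": "send_rows", "arguments": {
  "moves": [
    [[0,0,-3,0,0,0,8.5],[0,0,-7,0,0,0,8.5],[0,0,-11,0,0,0,8.5],[0,0,-12,0,0,0,8.5],[0,0,-12,0,0,0,8.5],[0,0,-12,0,0,0,8.5]]
  ]
}}

```text
time_s: 5.7
eef_pos: [528.7, 48.1, 224.0]
orientation: [0.785, -0.619, -0.001, 0.001]
contact_force: [0.1, -0.1, -0.3]
finger_gap: 84.8
```

Run:
```python
from h import *
s=arm.observe();print(s['time_s'],s['eef_pos'],s['contact_force'],s['finger_gap'])
b=np.array([-.238,.971])
for c in ['wrist','side','scene']:
    s=arm.observe();im=arm.snapshot(c)[:,:,::-1].copy();a=arm.tip_of(c,'adapter');l=arm.tip_of(c,'lever_grip')
    print(c,a[:1],l[:1])
    if a and l: print((np.array(l[0]['xyz'])-a[0]['xyz'])[:2]@b)
    q=proj(c,box([551.3,90.6,.24],[[-50,-45,143],[-14,-45,143],[-14,-27,143],[-50,-27,143]]),s)
    if c!='side':
        m=q.mean(0).astype(int);x,y=max(m[0]-100,0),max(m[1]-80,0)
        cv2.polylines(im,[q.astype(int)],True,(0,255,0),1)
        cv2.imwrite(f'pics/{c}5.png',cv2.resize(im[y:y+200,x:x+200],(400,400)))
cv2.imwrite('pics/v5.png',np.hstack([cv2.imread(f'pics/{c}5.png') for c in ('wrist','scene')]))
```

```text
5.7 [528.73622933  48.107476   223.95816641] [ 0.07250866 -0.13858158 -0.33613126] 84.84366227157591
wrist [{'xyz': [595.3, 64.1, 59.7], 'confidence': 0.75}] [{'xyz': [528.6, 47.9, 111.9], 'confidence': 0.89}]
0.14439999999998773
side [{'xyz': [597.6, 68.5, 60.4], 'confidence': 0.63}] [{'xyz': [529.3, 48.2, 114.7], 'confidence': 0.71}]
-3.455899999999981
scene [{'xyz': [598.7, 64.2, 65.3], 'confidence': 0.71}] [{'xyz': [529.7, 46.5, 113.8], 'confidence': 0.68}]
-0.7647000000000017
```

View pics/v5.png

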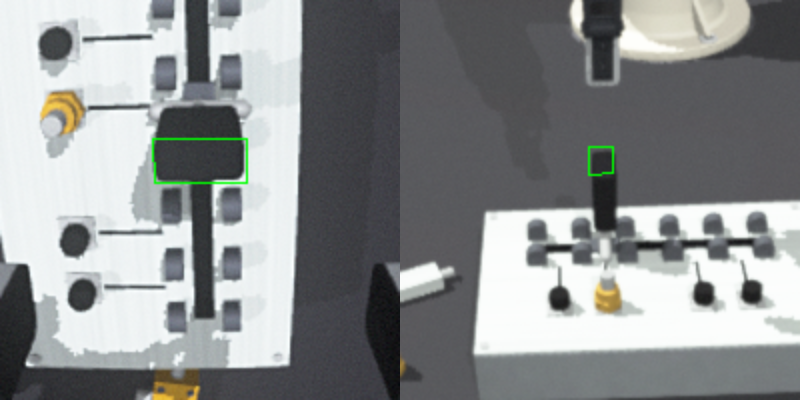

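In both views the pin lies between the teeth in the notch joined by the line to the brass adapter. The handle top matches the model for fully down, and the gripper is well clear.

```bash
python3 -c "
from workcell import arm
print(arm.hand_in())"
```

```text
the job is handed in; nothing more can be done
None
```

I moved the lever from neutral to the brass adapter's port (box y = -36 mm), lowered it into that notch, let go and backed off about 120 mm. The job was handed in at about 6 s of the 32 s allowed; no verdict was reported.

- **Lift:** the side camera put the grip at z ≈ 135 mm, about 20 mm up, which clears the 14 mm needed. The arm itself rose 22 mm.
- **Position along the slot:** lever against adapter came out at +0.1 mm (wrist), -0.8 mm (scene) and -3.5 mm (side). The side camera disagrees by about 3 mm, but all three are inside the ±10 mm allowed.
- **Lever down:** the last readings of grip height were 112 to 115 mm against 115.5 mm when fully down. The networks are only good to about 4 mm, so I relied on the pictures, which show the pin seated between the teeth.
- **Contact:** the force after release was about 0.3 N, and the gripper was open and clear.

One check partly failed: the scene camera did not detect the lever while the gripper held it, so the lift was measured from the side camera only.

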